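Unlock the beaker keeper with its key, lift the beaker out and hold it on its side

ROBOT

A 7-joint arm with a two-finger parallel gripper is mounted at the origin on a cart in front of the work surface, level with it; the furniture and walls round the work are solid. World frame = base frame: x ahead of the robot, y to its left, z up, the work surface at z = 0. Lengths are in m, angles in rad, forces in N, time in s.
With the tool pointing down it reaches from about 0.425 to 0.925 m from the base axis. Payload 6.8 kg.
Tool frame: the origin (TCP) lies between the finger pads; the fingertips stand r.tcp_to_tips ahead of it and the grasp point (between the pads) lies 3 mm ahead of it (r.tcp_to_tips is the distance from the TCP to the fingertips, in m); z points along the fingers, y is the line along which they close (so a half turn about z gives the same grasp; the last joint's range is limited). The gripper opens to 85 mm and grips with 20 to 120 N. Pads are 22 mm wide; open, the fingers measure 114 mm over their backs; the gripper's body (76 mm by 85 mm) begins 54 mm behind the grasp point. The pads swing forward as they close: fully open they stand 13 mm farther back than shut.
Start: joints at [1.005, 0.477, 0.022, 1.555, -0.011, 1.109, -0.083], TCP at [0.298, -0.606, 0.253] pointing down, gripper open.
Joint ranges: [-2.96, 2.96], [-0.34, 2.1], [-1.41, 1.46], [0.24, 2.44], [-1.37, 4.51], [0.17, 1.92], [-2.96, 2.96]. Speed limits (rad/s): [2.39, 2.39, 3.14, 3.14, 3.14, 3.14, 3.14].

INTERFACE

Orientations are given as a rotation vector (axis times angle).
In Python, from bench import r gives the robot as it stands. The module is installed in compiled form; this text tells all that it offers.
- The arm moves only by the tool step_arm, never from a script. Its argument "moves" is a list of rows, each an object of numbers: "rx", "ry", "rz": the turn, a rotation vector about the tool's x, y, z in degrees; "dx", "dy", "dz": the shift along the tool's x, y, z in mm; "gripper": the opening, from -1 (shut) to 1 (fully open). In form: [{"rx": .., "ry": .., "rz": .., "dx": .., "dy": .., "dz": .., "gripper": ..}, ...]. A call has 1 to 20 rows; each row shifts and turns the commanded pose from where the row before left it, along the tool's axes as they then stand; what a row does not reach is not made up. A row lasts 1/8 s, in which the tool goes at most 62.5 mm and 10.7 degrees, less where a joint would pass 70% of its speed; a pose out of reach is approached as far as the arm can. A call is refused whole if a number of a shift passes 62.5 or a number of a turn 10.7, either way. A call with a gripper value outside its range is refused whole. The fingers move at their own pace and stop on an object; "grip_force" is the grip in N (left out, the last holds). Time passes only in rows, so rows that do not move let the fingers close. It gives the time, the measured TCP pose, the force, the opening and the grip force at its end, in the units of the state.
- r.get_obs(): the state, without advancing time (a new reading comes with each control period).
- r.grab_frame(name): name is "scene" or "top"; returns the picture (384x512x3 uint8, blue, green, red); there is no depth.
- r.camera_info(name): a dict with "mtx" (3x3 intrinsics, pixels), "rvec" (rotation vector, rad) and "tvec" (3), from world to camera coordinates, as OpenCV has them. Camera axes: x right, y down, z forward; pixel columns grow to the right and rows downward; lengths in m; the calibration is good to about 2 mm. A picture is of the moment at which its call begins. camera_info takes no time and is no camera call.
- r.hand_in(): hands the job in; it is judged then, once.
The state is a dict: "clock": time; "joints": joint angles; "qvel": joint speeds; "tau": joint torques, N m; "tcp_pos": TCP position; "orientation": TCP orientation; "contact_force": force on the tool from outside, world axes, zero at the start; "moment": the same for the moment, N m; "grip_width": finger opening in m; "gripper_force": force on a finger pad.
Only numpy, scipy, OpenCV 4.12 (cv2) and the standard library are available. Lean on these libraries where they do the work, as an engineer would, in place of code of your own. Each camera call takes 0.05 s, during which the arm holds its last target. There are 200 camera calls.

TASK

The glass beaker has to be checked for a cracked bottom: take the black-handled fork key from its stand, fit it over the raised bar of the screw head on the beaker holder, turn it a quarter turn anticlockwise so that the keeper swings off the beaker, and stand the key back in its stand. Then draw the beaker straight up out of its cup, tip it over until it lies on its side, about level, and finish while still holding it still like that, all of it at least 18 cm above the worktop. Leave the petri dish, tape roll and measuring cylinder where they stand.

Things in the scene. Friction and masses are not known exactly. Their poses are not given: they have to be found in the camera images.
- holder: Fixed bright metal beaker holder: foot plate 148 x 70 x 8 mm, on it an open round cup (outer diameter 74, inner diameter 60, floor 8 mm and rim 30 mm above the worktop) and a round post (diameter 18, top 81 mm above the worktop). Origin: on the worktop under the cup's axis; z up; the post's axis is at x = -62 mm, y = 0 in this frame.
- keeper (a joint): Angle of the keeper, a steel arm 50 x 16 x 5 mm turning with the captive screw about the post's axis, underside 82 mm above the worktop. At 0 (starts at 0 to 0.2) it points along the holder's +x, 3 mm over the beaker's rim, and bars it. Grows anticlockwise from above; past 0.8 the beaker is free; at 1.57 it points along the holder's +y; stop at 1.75. Stays where left (friction 0.08 N m).
- screw_seat (a point): Centre of the top of the screw head disc (diameter 24 mm) on the post's axis, 89 mm above the worktop. Across this disc stands a bar 20 long, 3.5 thick, 8.5 mm tall; its length is this frame's x axis, which points along the keeper's arm and turns with it. The key's fork goes over the bar from above, the key's x along this x (either way round).
- key: Loose fork key, 115 mm tall, 80 g, upright. Origin: centre of its lower end; z up along the shank. Fork: two cheeks 20 mm long in x, 5 thick, gap 7.5 mm wide in y, open along x, 14 deep (outside 20 x 17.5). Shank diameter 10. Black flat handle 70 to 115 mm above the origin, 30 mm in x, 14 in y: grip it across y. Fitted over the screw's bar, its origin is at screw_seat.
- key_stand: Fixed grey block 64 x 64 x 36 mm with a rectangular pocket in the middle of its top, 27 (x) by 24.5 (y) mm, its floor 10 mm above the worktop. Origin: on the worktop under the pocket's centre; z up. At the start the key stands in the pocket, its axes along the block's.
- beaker: Loose clear glass beaker, 71 mm tall, wall diameter 50, lip at the top 7 mm high and 56 across, about 50 g, standing in the holder's cup with about 5 mm play all round. Origin: centre of its underside (8 mm above the worktop at the start); z runs up its axis to the mouth.
- beaker_rim (a point): Centre of the beaker's mouth, 71 mm along the beaker's z from its origin.
- petri_dish: Loose clear petri dish, diameter 88, 14 mm high; origin: centre of its underside. To be left alone.
- tape_roll: Loose roll of beige tape lying flat, diameter 98, 25 mm high; origin: centre of its underside. To be left alone.
- measuring_cylinder: Loose clear measuring cylinder with a blue hexagonal foot 54 x 62 mm, 211 mm tall; origin: centre of its underside. To be left alone.
Not all that is in view belongs to the job. Of the things that look like the beaker, the smaller one is meant. Of the things shaped like the key_stand, the grey one is meant.

How it is judged:
By the outcome, as a careful person would: the job done as asked, in the order asked, and still so for the second after the job is handed in, while the arm keeps its last pose, push and grip.
It also fails if it takes over 72 s, if anything falls off the work surface, if the arm or the gripper's body presses on something with over 40 N, if the wrist force passes 120 N, or if a joint passes its speed limit or range.

## Working session

There is one attempt and no reset: what is moved stays moved. The work goes in short steps, Python scripts to look and compute and a tool call to move; the robot and the scene stay as the last step left them, time stands still between calls to the robot, and variables do not carry over. Pictures are saved under pics/ and viewed, at most 10 in all, crops included, and the job is handed in when it is done.

Besides the shell and the picture viewer there is one more tool, called after "Call:" by a JSON object that holds its "op" and its "data", one argument or row to a line. step_arm: Moves the arm, as the interface text tells. Its arguments: {"type":"object","properties":{"moves":{"type":"array","items":{"type":"object","properties":{"rx":{"type":"number"},"ry":{"type":"number"},"rz":{"type":"number"},"dx":{"type":"number"},"dy":{"type":"number"},"dz":{"type":"number"},"gripper":{"type":"number"}}}},"grip_force":{"type":"number"}},"required":["moves"]}

```bash
mkdir -p pics
cat > h.py <<'E'
import numpy as np, cv2
from bench import r
from scipy.spatial.transform import Rotation as R
def cam(n):
    c=r.camera_info(n); return np.array(c["mtx"],float),cv2.Rodrigues(np.array(c["rvec"],float))[0],np.array(c["tvec"],float).ravel()
def ray(n,uv,z):
    K,Rm,t=cam(n); d=Rm.T@np.linalg.solve(K,[uv[0],uv[1],1]); o=-Rm.T@t
    return o+d*(z-o[2])/d[2]
def proj(n,P):
    K,Rm,t=cam(n); p=(np.atleast_2d(P)@Rm.T+t)@K.T; return p[:,:2]/p[:,2:]
E
python3 - <<'E'
from h import *
o=r.get_obs(); print(o["clock"],o["tcp_pos"],o["orientation"],r.tcp_to_tips,o["grip_width"])
for n in("scene","top"):
    f=r.grab_frame(n); cv2.imwrite(f"pics/{n}0.png",f); K,Rm,t=cam(n); print(n,K.round(1).tolist(),(-Rm.T@t).round(3), Rm.round(2).tolist())
E
```

```text
0.0 [ 0.29810353 -0.60498917  0.25229692] [-3.05791539e+00 -7.12496323e-01  8.31913012e-04] 0.022 0.0852761215834866
scene [[358.8, 0.0, 256.8], [0.0, 358.8, 195.2], [0.0, 0.0, 1.0]] [0.011 0.63  0.555] [[-0.8, -0.59, -0.01], [-0.27, 0.38, -0.88], [0.53, -0.71, -0.47]]
top [[402.0, 0.0, 254.6], [0.0, 402.0, 192.9], [0.0, 0.0, 1.0]] [ 0.293 -0.086  1.142] [[-0.02, -1.0, -0.0], [-0.97, 0.02, -0.22], [0.22, 0.0, -0.98]]
```

View pics/scene0.png

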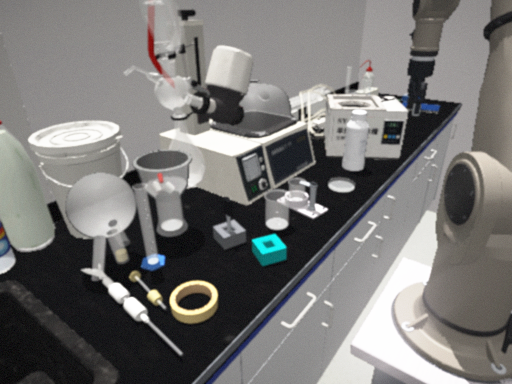

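View pics/top0.png

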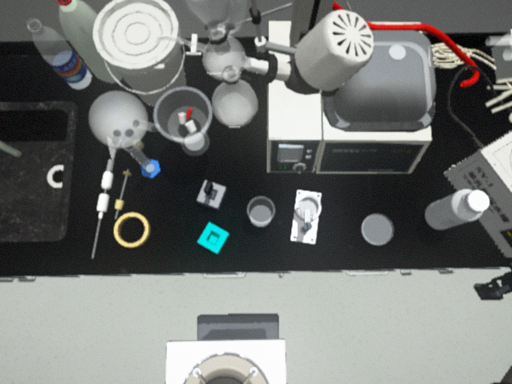

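The scene picture shows the grey stand with the key at about (230,230), the teal stand at (270,250), a loose beaker at (277,210) and the holder at about (303,200). In the top picture the grey stand is at (211,193), the teal one at (212,237), the loose larger beaker at (261,210) and the holder with the smaller beaker at (306,216). The grey stand holding the key and the smaller beaker in the holder fit the description, so I'll confirm them in enlarged crops.

Run:
```python
from h import *
t=cv2.imread("pics/top0.png");s=cv2.imread("pics/scene0.png")
a=cv2.resize(t[165:265,190:330],(798,570),interpolation=cv2.INTER_CUBIC)
b=cv2.resize(s[165:275,200:340],(764,600),interpolation=cv2.INTER_CUBIC)
cv2.imwrite("pics/tc.png",a);cv2.imwrite("pics/sc.png",b)
```

```text
(no output)
```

View pics/tc.png

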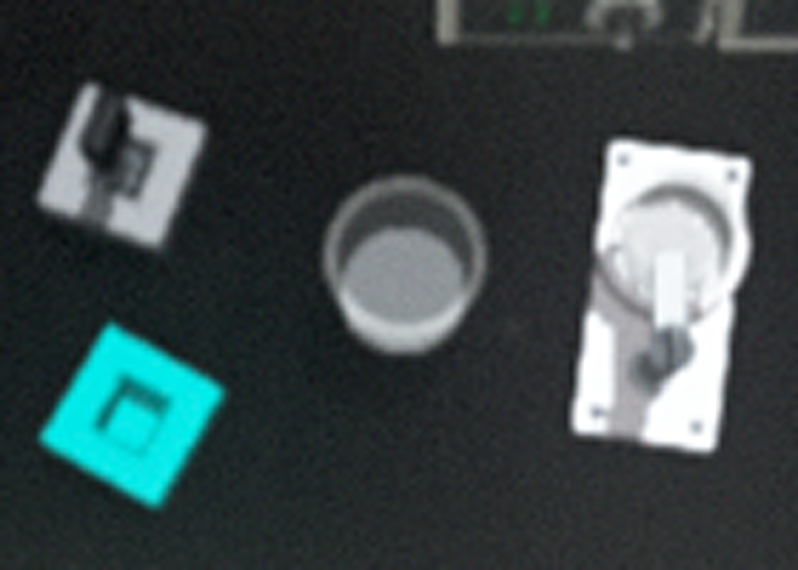

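View pics/sc.png

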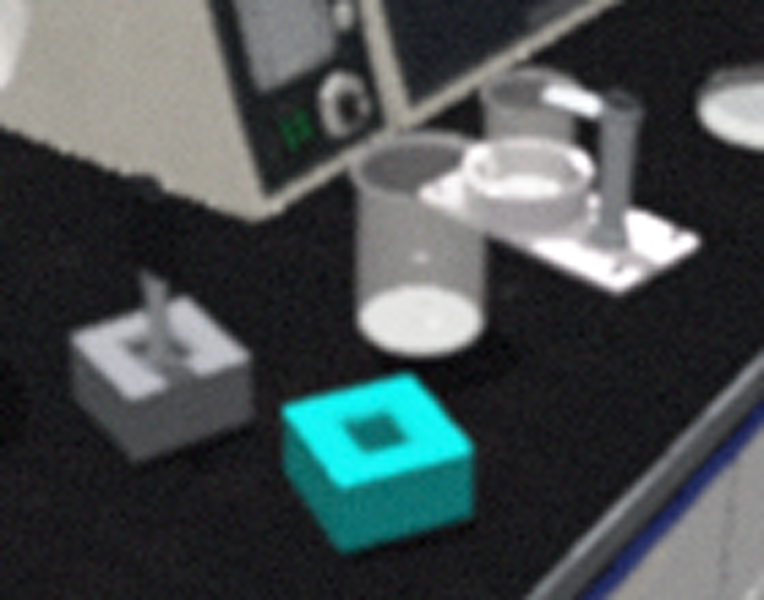

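The crops confirm both. The key, with its dark handle, stands in the grey stand (crop about 105,125). The smaller beaker sits in the holder's cup under the keeper, with the screw at about (672,345). The next composite is gamma-boosted so I can read which way the handle and the bar point.

Run:
```python
from h import *
def avg(n): return np.mean([r.grab_frame(n).astype(float) for _ in range(8)],0)
t=avg("top");s=avg("scene");np.savez("avg.npz",t=t,s=s)
def c(f,u,v,w=40,h=30): 
    p=f[v:v+h,u:u+w]; p=255*(p/255)**.45
    return cv2.resize(p.astype(np.uint8),(400,300),interpolation=cv2.INTER_CUBIC)
A=np.vstack([np.hstack([c(t,192,174),c(t,285,205)]),np.hstack([c(s,210,205),c(s,290,173)])])
cv2.imwrite("pics/q.png",A)
```

```text
(no output)
```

View pics/q.png

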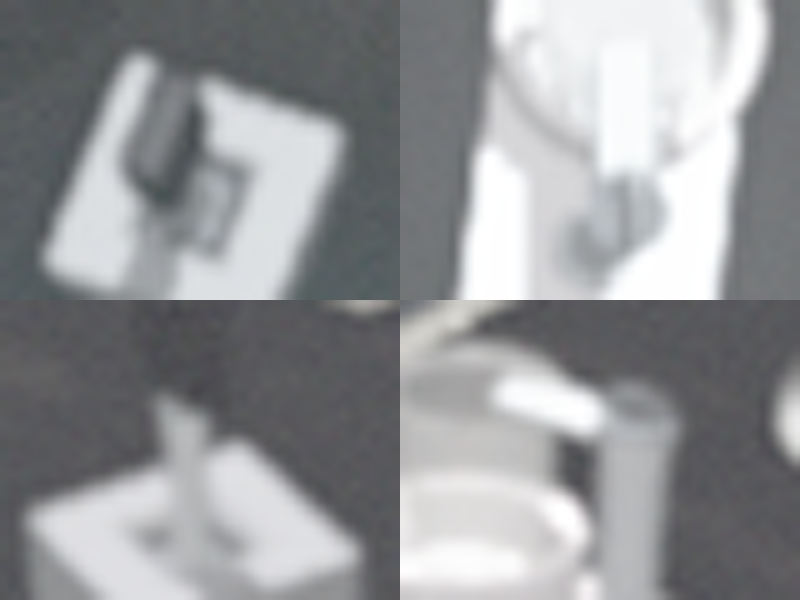

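Upper left: the handle's long side runs along the stand's left edge, roughly from (145,175) to (180,85), so key x points about 22° right of up. Upper right: the screw disc is around (630,213), with its bar in line with the keeper. Now I'll fit the poses.

```bash
cat > fit.py <<'E'
from h import *
from scipy.optimize import least_squares as LS
tc=lambda x,y:((x+.5)/5.7-.5+190,(y+.5)/5.7-.5+165)
sc=lambda x,y:((x+.5)/5.457-.5+200,(y+.5)/5.4545-.5+165)
q1=lambda x,y:(192+(x+.5)/10-.5,174+(y+.5)/10-.5)
q3=lambda x,y:(210+(x+.5)/10-.5,205+(y-300+.5)/10-.5)
def fit(obs,x0):
    def f(p):
        c,s=np.cos(p[2]),np.sin(p[2]); e=[]
        for n,uv,P in obs:
            W=[p[0]+c*P[0]-s*P[1],p[1]+s*P[0]+c*P[1],P[2]]; e+=list(proj(n,W)[0]-uv)
        return np.array(e)
    o=LS(f,x0); print(o.x.round(4),np.degrees(o.x[2]).round(1),f(o.x).reshape(-1,2).round(1).tolist()); return o.x
h=.032
S=[("top",q1(128,52),(h,h,.036)),("top",q1(350,125),(h,-h,.036)),("top",q1(38,268),(-h,h,.036))]
S2=[("scene",q3(22,520),None),("scene",q3(237,438),None),("scene",q3(364,550),None)]
print("stand");p=fit(S,[*ray("top",q1(190,190),.036)[:2],-.4])
# assign scene corners by nearest projection
cs=[(a*h,b*h,.036) for a in(1,-1) for b in(1,-1)]
c,s=np.cos(p[2]),np.sin(p[2]); W=np.array([[p[0]+c*a-s*b,p[1]+s*a+c*b,z] for a,b,z in cs]); Q=proj("scene",W)
T=[("scene",u,cs[int(np.argmin(np.linalg.norm(Q-u,axis=1)))]) for _,u,_ in S2]
fit(T,p); p=fit(S+T,p)
# key handle top, z=.125, predicted in q1 crop
for z in(.125,.08):
  for a,b in((15,7),(15,-7),(-15,-7),(-15,7)):
    w=[p[0]+c*a/1e3-s*b/1e3,p[1]+s*a/1e3+c*b/1e3,z]; print(z,((proj("top",w)[0]-[192,174])*10).round(),end=' ')
print("\nholder")
H=[("top",tc(610,138),0),("top",tc(752,157),1),("top",tc(717,450),2),("top",tc(572,433),3)]
for z in(.008,):
    P=[ray("top",u,z) for _,u,_ in H]; print(np.round(P,4).tolist())
E
python3 fit.py
```

```text
stand
[ 0.5472  0.0373 -0.3615] -20.7 [[0.1, 0.3], [-1.0, 0.3], [0.9, -0.6]]
[ 0.5492  0.035  -0.3274] -18.8 [[0.6, -0.2], [-0.3, 0.6], [-0.3, -0.2]]
[ 0.5479  0.0366 -0.3441] -19.7 [[0.1, 0.2], [-0.9, -0.2], [1.2, -0.6], [0.7, 0.0], [-0.1, 1.0], [-0.4, 0.4]]
0.125 [150.  51.] 0.125 [200.  68.] 0.125 [159. 174.] 0.125 [108. 156.] 0.08 [170.  93.] 0.08 [218. 110.] 0.08 [178. 211.] 0.08 [130. 194.] 
holder
[[0.5614, -0.2078, 0.008], [0.5501, -0.2794, 0.008], [0.4024, -0.2539, 0.008], [0.4121, -0.1828, 0.008]]
```

```bash
cat > sil.py <<'E'
from h import *
from scipy.optimize import minimize
d=np.load("avg.npz"); F={"top":d["t"].mean(2),"scene":d["s"].mean(2)}
def soft(n,P,box,ss=8):
    u0,v0,w,h=box; q=((proj(n,P)-[u0,v0]+.5)*ss-.5)
    m=np.zeros((h*ss,w*ss),np.uint8); cv2.fillConvexPoly(m,cv2.convexHull(np.round(q*16).astype(np.int32)),255,shift=4)
    return cv2.GaussianBlur(cv2.resize(m,(w,h),interpolation=cv2.INTER_AREA).astype(float)/255,(0,0),.6)
def sfit(n,size,box,fg,bg,x0,ign=None):
    I=np.clip((F[n][box[1]:box[1]+box[3],box[0]:box[0]+box[2]]-bg)/(fg-bg),0,1)
    def pts(p):
        c,s=np.cos(p[2]),np.sin(p[2]); a,b,z=size
        return [[p[0]+c*x-s*y,p[1]+s*x+c*y,k] for x in(-a/2,a/2) for y in(-b/2,b/2) for k in(0,z)]
    W=np.ones_like(I)
    if ign is not None: W[ign(I.shape)]=0
    f=lambda p:(W*(soft(n,pts(p),box)-I)**2).sum()
    o=minimize(f,x0,method="Nelder-Mead",options=dict(initial_simplex=np.array(x0)+np.array([[0,0,0],[.006,0,0],[0,.006,0],[0,0,.1]]),xatol=1e-5,fatol=1e-4))
    print(n,o.x.round(4),np.degrees(o.x[2]).round(1),round(o.fun,2))
if __name__=="__main__":
    def keyt(sh): # ignore key region in top
        m=np.zeros(sh,bool); m[8:22,10:24]=1; return m
    bt=(190,172,44,44);bs=(205,212,50,50)
    for fg in(70,100,130): sfit("top",(.064,.064,.036),bt,fg,F["top"][200:205,232:240].mean(),[.548,.0366,-.36],keyt)
    for fg in(50,70): sfit("scene",(.064,.064,.036),bs,fg,F["scene"][250:258,206:212].mean(),[.548,.0366,-.36],lambda s:(np.s_[0:14],np.s_[:]))
    bh=(282,180,50,72)
    for fg in(150,220): sfit("top",(.148,.07,.008),bh,fg,F["top"][215:225,284:288].mean(),[.4815,-.231,-.17],lambda s:(np.s_[15:45],np.s_[:]))
    print(ray("top",(308,226.3),.089),ray("scene",(314.3,183.5),.089))
E
python3 sil.py
```

```text
top [ 0.5488  0.0386 -0.3686] -21.1 11.31
top [ 0.5493  0.0388 -0.3711] -21.3 11.75
top [ 0.5497  0.0391 -0.37  ] -21.2 23.39
scene [ 0.5476  0.0372 -0.3138] -18.0 67.94
scene [ 0.5488  0.0357 -0.3295] -18.9 49.6
top [ 0.4818 -0.2304 -0.1642] -9.4 31.5
top [ 0.4817 -0.2306 -0.1687] -9.7 36.3
[ 0.44017709 -0.22486816  0.089     ] [ 0.44417091 -0.23334253  0.089     ]
```

Call:
{"op": "step_arm", "data": {
  "moves": [
    {"rz":9.3,"gripper":1},
    {"rz":9.3},
    {"rz":9.3},
    {"rz":9.3},
    {"rz":9.3},
    {"dx":0.6,"dy":-20},
    {"dx":0.6,"dy":-43},
    {"dx":0.6,"dy":-43},
    {"dx":0.6,"dy":-43},
    {"dx":0.6,"dy":-43},
    {"dx":0.6,"dy":-43},
    {"dx":0.6,"dy":-43},
    {"dx":0.6,"dy":-43}
  ],
  "grip_force": 60
}}

```text
invalid input at $.moves[0]: expected keys rx, ry, rz, dx, dy, dz, gripper
```

Call:
{"op": "step_arm", "data": {
  "moves": [
    {"dx":0.6,"dy":-43},
    {"dx":0.6,"dy":-43},
    {"dx":0.6,"dy":-43},
    {"dx":0.6,"dy":-43},
    {"dx":0.6,"dy":-43},
    {"dx":0.6,"dy":-43},
    {"dx":0.6,"dy":-43},
    {"dx":0.6,"dy":-43},
    {"dy":-20},
    {},
    {}
  ]
}}

```text
invalid input at $.moves[0]: expected keys rx, ry, rz, dx, dy, dz, gripper
```

```bash
cat >> h.py <<'E'
def st(t=None,yaw=None):
    o=r.get_obs(); M=R.from_rotvec(o["orientation"]).as_matrix(); p=np.array(o["tcp_pos"])
    print(round(o["clock"],2),"p",p.round(4),"yaw",np.degrees(np.arctan2(M[1,0],M[0,0])).round(1),"zax",M[:,2].round(3),"F",np.round(o["contact_force"],1),"M",np.round(o["moment"],2),"w",round(o["grip_width"],4),"j",np.round(o["joints"],2))
    if t is not None: print("tool d mm",(M.T@(np.array(t)-p)*1e3).round(1))
    return p,M
E
python3 -c "
from h import *
st([.5485,.037,.105])"
```

```text
0.9 p [ 0.2984 -0.6055  0.2533] yaw 26.2 zax [ 0. -0. -1.] F [ 0.2 -1.1  0. ] M [-0.01  0.01 -0.04] w 0.0854 j [ 1.    0.48  0.02  1.56 -0.01  1.11 -0.08]
tool d mm [ 508.4 -465.8  148.3]
```

Call:
{"op": "step_arm", "data": {
  "moves": [
    {"rx":0,"ry":0,"rz":9.3,"dx":0,"dy":0,"dz":0,"gripper":1},
    {"rx":0,"ry":0,"rz":9.3,"dx":0,"dy":0,"dz":0,"gripper":1},
    {"rx":0,"ry":0,"rz":9.3,"dx":0,"dy":0,"dz":0,"gripper":1},
    {"rx":0,"ry":0,"rz":9.3,"dx":0,"dy":0,"dz":0,"gripper":1},
    {"rx":0,"ry":0,"rz":9.3,"dx":0,"dy":0,"dz":0,"gripper":1},
    {"rx":0,"ry":0,"rz":0,"dx":0,"dy":-20,"dz":0,"gripper":1},
    {"rx":0,"ry":0,"rz":0,"dx":0.6,"dy":-43,"dz":0,"gripper":1},
    {"rx":0,"ry":0,"rz":0,"dx":0.6,"dy":-43,"dz":0,"gripper":1},
    {"rx":0,"ry":0,"rz":0,"dx":0.6,"dy":-43,"dz":0,"gripper":1},
    {"rx":0,"ry":0,"rz":0,"dx":0.6,"dy":-43,"dz":0,"gripper":1},
    {"rx":0,"ry":0,"rz":0,"dx":0.6,"dy":-43,"dz":0,"gripper":1},
    {"rx":0,"ry":0,"rz":0,"dx":0.6,"dy":-43,"dz":0,"gripper":1},
    {"rx":0,"ry":0,"rz":0,"dx":0.6,"dy":-43,"dz":0,"gripper":1}
  ],
  "grip_force": 60
}}

```text
clock: 2.52
tcp_pos: [0.4139, -0.303, 0.2535]
orientation: [-3.094, 0.544, -0.001]
contact_force: [0.5, 0.6, 0.5]
grip_width: 0.0851
gripper_force: 0.0
```

Call:
{"op": "step_arm", "data": {
  "moves": [
    {"rx":0,"ry":0,"rz":0,"dx":0.6,"dy":-43,"dz":0,"gripper":1},
    {"rx":0,"ry":0,"rz":0,"dx":0.6,"dy":-43,"dz":0,"gripper":1},
    {"rx":0,"ry":0,"rz":0,"dx":0.6,"dy":-43,"dz":0,"gripper":1},
    {"rx":0,"ry":0,"rz":0,"dx":0.6,"dy":-43,"dz":0,"gripper":1},
    {"rx":0,"ry":0,"rz":0,"dx":0.6,"dy":-43,"dz":0,"gripper":1},
    {"rx":0,"ry":0,"rz":0,"dx":0.6,"dy":-43,"dz":0,"gripper":1},
    {"rx":0,"ry":0,"rz":0,"dx":0.6,"dy":-43,"dz":0,"gripper":1},
    {"rx":0,"ry":0,"rz":0,"dx":0.6,"dy":-43,"dz":0,"gripper":1},
    {"rx":0,"ry":0,"rz":0,"dx":0,"dy":-20,"dz":0,"gripper":1},
    {"rx":0,"ry":0,"rz":0,"dx":0,"dy":0,"dz":0,"gripper":1},
    {"rx":0,"ry":0,"rz":0,"dx":0,"dy":0,"dz":0,"gripper":1}
  ]
}}

```text
clock: 3.9
tcp_pos: [0.5435, 0.0321, 0.2532]
orientation: [3.091, -0.555, -0.0]
contact_force: [-0.9, 0.8, -0.6]
grip_width: 0.0853
gripper_force: 0.0
```

```bash
python3 -c "
from h import *
st([.5485,.037,.105])"
```

```text
3.9 p [0.5435 0.0321 0.2532] yaw -20.3 zax [-0.001 -0.001 -1.   ] F [-0.9  0.8 -0.6] M [-0.06 -0.02  0.01] w 0.0853 j [-0.05  0.27 -0.15  1.86  0.05  1.01 -2.15]
tool d mm [  3.   -6.6 148.2]
```

Call:
{"op": "step_arm", "data": {
  "moves": [
    {"rx":0,"ry":0,"rz":0,"dx":3,"dy":-6.6,"dz":20,"gripper":1},
    {"rx":0,"ry":0,"rz":0,"dx":0,"dy":0,"dz":30,"gripper":1},
    {"rx":0,"ry":0,"rz":0,"dx":0,"dy":0,"dz":30,"gripper":1},
    {"rx":0,"ry":0,"rz":0,"dx":0,"dy":0,"dz":30,"gripper":1},
    {"rx":0,"ry":0,"rz":0,"dx":0,"dy":0,"dz":20,"gripper":1},
    {"rx":0,"ry":0,"rz":0,"dx":0,"dy":0,"dz":18,"gripper":1},
    {"rx":0,"ry":0,"rz":0,"dx":0,"dy":0,"dz":0,"gripper":1},
    {"rx":0,"ry":0,"rz":0,"dx":0,"dy":0,"dz":0,"gripper":1}
  ]
}}

```text
clock: 4.9
tcp_pos: [0.5497, 0.0387, 0.106]
orientation: [-3.092, 0.554, -0.002]
contact_force: [-0.3, 0.2, -0.1]
grip_width: 0.0854
gripper_force: 0.0
```

Run:
```python
from h import *
st([.5485,.037,.105])
def c(f,u,v,w,h): 
    p=255*(f[v:v+h,u:u+w]/255)**.45
    return cv2.resize(p.astype(np.uint8),(400,400),interpolation=cv2.INTER_CUBIC)
cv2.imwrite("pics/g.png",np.hstack([c(r.grab_frame("top"),180,155,60,60),c(r.grab_frame("scene"),200,180,60,60)]))
```

```text
4.9 p [0.5497 0.0387 0.106 ] yaw -20.3 zax [ 0.001 -0.    -1.   ] F [-0.3  0.2 -0.1] M [ 0.02 -0.01 -0.01] w 0.0854 j [-0.07  0.47 -0.14  1.97  0.1   0.71 -2.2 ]
tool d mm [-0.5  2.   1. ]
```

View pics/g.png

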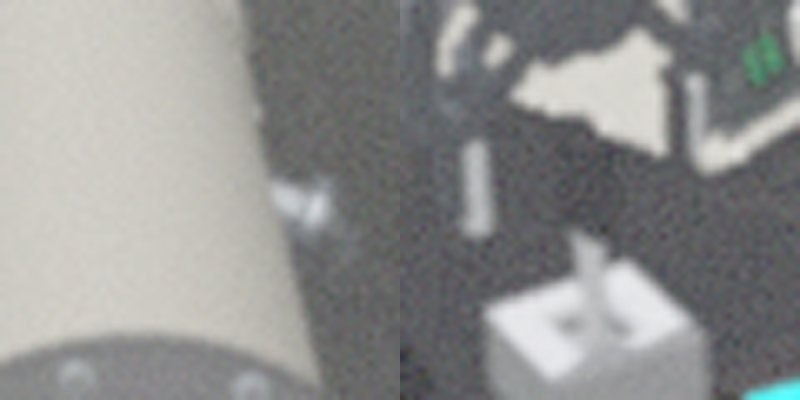

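The fingers at (475,190) and (698,110) straddle the key at about (590,190). I'll close on it.

Call:
{"op": "step_arm", "data": {
  "moves": [
    {"rx":0,"ry":0,"rz":0,"dx":0,"dy":0,"dz":0,"gripper":-1},
    {"rx":0,"ry":0,"rz":0,"dx":0,"dy":0,"dz":0,"gripper":-1},
    {"rx":0,"ry":0,"rz":0,"dx":0,"dy":0,"dz":0,"gripper":-1},
    {"rx":0,"ry":0,"rz":0,"dx":0,"dy":0,"dz":0,"gripper":-1},
    {"rx":0,"ry":0,"rz":0,"dx":0,"dy":0,"dz":0,"gripper":-1},
    {"rx":0,"ry":0,"rz":0,"dx":0,"dy":0,"dz":0,"gripper":-1},
    {"rx":0,"ry":0,"rz":0,"dx":0,"dy":0,"dz":0,"gripper":-1},
    {"rx":0,"ry":0,"rz":0,"dx":0,"dy":0,"dz":0,"gripper":-1}
  ]
}}

```text
clock: 6.0
tcp_pos: [0.5492, 0.0391, 0.1053]
orientation: [3.093, -0.553, -0.0]
contact_force: [0.1, -0.9, 0.2]
grip_width: 0.0136
gripper_force: 61.0
```

```bash
python3 -c "
from h import *
st()"
```

```text
6.0 p [0.5492 0.0391 0.1053] yaw -20.3 zax [-0. -0. -1.] F [ 0.1 -0.9  0.2] M [-0.03 -0.07 -0.02] w 0.0136 j [-0.07  0.47 -0.14  1.97  0.1   0.71 -2.2 ]
```

Call:
{"op": "step_arm", "data": {
  "moves": [
    {"rx":0,"ry":0,"rz":0,"dx":0,"dy":0,"dz":-15,"gripper":-1},
    {"rx":0,"ry":0,"rz":0,"dx":0,"dy":0,"dz":-35,"gripper":-1},
    {"rx":0,"ry":0,"rz":0,"dx":0,"dy":0,"dz":-40,"gripper":-1},
    {"rx":0,"ry":0,"rz":0,"dx":0,"dy":0,"dz":-40,"gripper":-1},
    {"rx":0,"ry":0,"rz":-9.15,"dx":0,"dy":0,"dz":0,"gripper":-1},
    {"rx":0,"ry":0,"rz":-9.15,"dx":0,"dy":0,"dz":0,"gripper":-1},
    {"rx":0,"ry":0,"rz":0,"dx":-12.5,"dy":33.4,"dz":0,"gripper":-1},
    {"rx":0,"ry":0,"rz":0,"dx":-12.5,"dy":33.4,"dz":0,"gripper":-1},
    {"rx":0,"ry":0,"rz":0,"dx":-12.5,"dy":33.4,"dz":0,"gripper":-1},
    {"rx":0,"ry":0,"rz":0,"dx":-12.5,"dy":33.4,"dz":0,"gripper":-1},
    {"rx":0,"ry":0,"rz":0,"dx":-12.5,"dy":33.4,"dz":0,"gripper":-1},
    {"rx":0,"ry":0,"rz":0,"dx":-12.5,"dy":33.4,"dz":0,"gripper":-1},
    {"rx":0,"ry":0,"rz":0,"dx":-12.5,"dy":33.4,"dz":0,"gripper":-1},
    {"rx":0,"ry":0,"rz":0,"dx":-12.5,"dy":33.4,"dz":0,"gripper":-1},
    {"rx":0,"ry":0,"rz":0,"dx":0,"dy":0,"dz":0,"gripper":-1},
    {"rx":0,"ry":0,"rz":0,"dx":0,"dy":0,"dz":0,"gripper":-1}
  ]
}}

```text
clock: 8.0
tcp_pos: [0.4404, -0.224, 0.236]
orientation: [-3.141, 0.054, -0.002]
contact_force: [0.7, 1.0, -1.5]
grip_width: 0.0132
gripper_force: 61.2
```

Run:
```python
from h import *
st([.4395,-.2245,.210])
def avg(n): return np.mean([r.grab_frame(n).astype(float) for _ in range(6)],0)
def c(f,u,v,w,h): 
    p=255*(f[v:v+h,u:u+w]/255)**.5
    return cv2.resize(p.astype(np.uint8),(w*400//w,h*400//w),interpolation=cv2.INTER_CUBIC)
t=avg("top");s=avg("scene");np.savez("avg2.npz",t=t,s=s)
cv2.imwrite("pics/k.png",np.hstack([c(t,280,190,48,60),c(s,292,142,48,60)]))
```

```text
8.0 p [ 0.4404 -0.224   0.236 ] yaw -2.0 zax [ 0.001  0.    -1.   ] F [ 0.7  1.  -1.5] M [ 0.02  0.01 -0.04] w 0.0132 j [ 0.4   0.2  -0.06  2.    0.01  0.94 -1.27]
tool d mm [-0.9  0.6 26. ]
```

View pics/k.png

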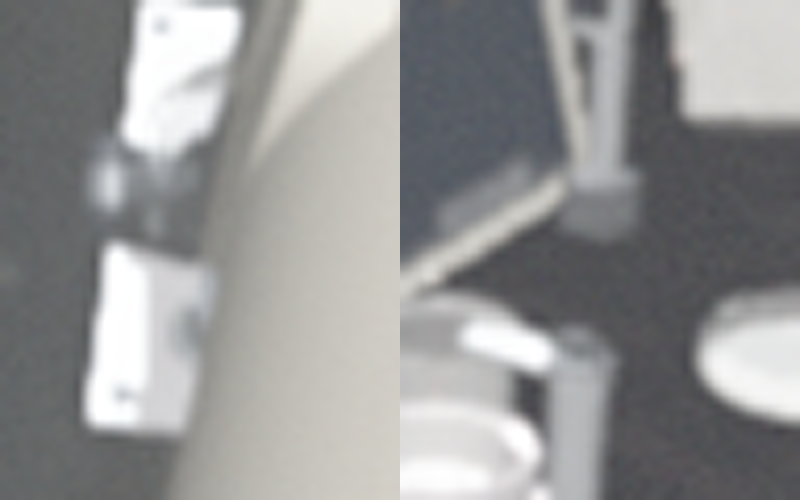

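Right half: the fork's lower end is at about crop (603,232), frame (316.4,169.9), and the screw disc's centre at about (583,347), frame (314.0,183.7). Left half: the arm blocks the top view. I'll compare these with the projected positions.

Run:
```python
from h import *
for z in(.141,.0975,.089): print(z,proj("scene",[.4404,-.224,z]))
P=np.array([.4404,-.224,.089])
for d in np.eye(3)[:2]*.005: print((proj("scene",P+d)-proj("scene",P)).round(2))
print("disc",proj("scene",[[.4404+.012*np.cos(a),-.224+.012*np.sin(a),.089] for a in np.linspace(0,6.28,13)]).round(1).T.tolist())
Rx=[[.4404+x,-.224+y,z] for z in(.141,.158) for x in(-.01,.01) for y in(-.00875,.00875)]
q=proj("scene",Rx); print("fork crop x",((q[:,0]-292+.5)*8.333+400).round(),"y",((q[:,1]-142+.5)*8.333).round())
q=proj("scene",[[.4404+.012*np.cos(a),-.224+.012*np.sin(a),.089] for a in np.linspace(0,6.28,13)]);print("disc crop",((q[:,0]-292+.5)*8.333+400).round(),((q[:,1]-142+.5)*8.333).round())
```

```text
0.141 [[315.07766501 168.64443509]]
0.0975 [[314.09679118 182.35398778]]
0.089 [[313.90956601 184.97081081]]
[[-1.51 -0.44]]
[[-0.83  0.62]]
disc [[310.3, 309.8, 310.4, 311.9, 314.0, 316.1, 317.6, 318.1, 317.4, 315.9, 313.8, 311.8, 310.3], [183.9, 184.8, 185.7, 186.5, 186.8, 186.6, 186.0, 185.1, 184.2, 183.5, 183.2, 183.3, 183.9]]
fork crop x [635. 610. 583. 558. 638. 614. 586. 561.] y [225. 242. 211. 228. 179. 195. 166. 182.]
disc crop [557. 552. 557. 570. 588. 605. 617. 621. 616. 603. 586. 569. 557.] [354. 361. 369. 375. 377. 376. 371. 364. 356. 350. 347. 349. 354.]
```

Call:
{"op": "step_arm", "data": {
  "moves": [
    {"rx":0,"ry":0,"rz":0,"dx":1.5,"dy":-0.5,"dz":10,"gripper":-1},
    {"rx":0,"ry":0,"rz":0,"dx":0,"dy":0,"dz":16,"gripper":-1},
    {"rx":0,"ry":0,"rz":0,"dx":0,"dy":0,"dz":12,"gripper":-1},
    {"rx":0,"ry":0,"rz":0,"dx":0,"dy":0,"dz":2,"gripper":-1},
    {"rx":0,"ry":0,"rz":0,"dx":0,"dy":0,"dz":2,"gripper":-1},
    {"rx":0,"ry":0,"rz":0,"dx":0,"dy":0,"dz":2,"gripper":-1},
    {"rx":0,"ry":0,"rz":0,"dx":0,"dy":0,"dz":1,"gripper":-1},
    {"rx":0,"ry":0,"rz":0,"dx":0,"dy":0,"dz":0,"gripper":-1}
  ]
}}

```text
clock: 9.6
tcp_pos: [0.4417, -0.2241, 0.1905]
orientation: [3.141, -0.054, 0.001]
contact_force: [1.3, -0.4, -1.2]
grip_width: 0.0132
gripper_force: 61.2
```

```bash
python3 -c "
from h import *
st([.442,-.2235,.184])"
```

```text
9.6 p [ 0.4417 -0.2241  0.1905] yaw -2.0 zax [ 0. -0. -1.] F [ 1.3 -0.4 -1.2] M [-0.04  0.01  0.02] w 0.0132 j [ 0.39  0.26 -0.06  2.04  0.02  0.84 -1.28]
tool d mm [ 0.3 -0.6  6.5]
```

No force, and already 2.5 mm below the bar's top, so the fork is over the bar. I'll keep lowering.

Call:
{"op": "step_arm", "data": {
  "moves": [
    {"rx":0,"ry":0,"rz":0,"dx":0,"dy":0,"dz":2,"gripper":-1},
    {"rx":0,"ry":0,"rz":0,"dx":0,"dy":0,"dz":2,"gripper":-1},
    {"rx":0,"ry":0,"rz":0,"dx":0,"dy":0,"dz":1,"gripper":-1},
    {"rx":0,"ry":0,"rz":0,"dx":0,"dy":0,"dz":0,"gripper":-1}
  ]
}}

```text
clock: 10.1
tcp_pos: [0.4415, -0.224, 0.1852]
orientation: [-3.141, 0.054, 0.0]
contact_force: [-0.3, -0.2, -1.2]
grip_width: 0.013
gripper_force: 61.2
```

```bash
python3 -c "
from h import *
st([.442,-.2235,.184])"
```

```text
10.1 p [ 0.4415 -0.224   0.1852] yaw -2.0 zax [-0.  0. -1.] F [-0.3 -0.2 -1.2] M [-0.05  0.01  0.01] w 0.013 j [ 0.39  0.27 -0.06  2.04  0.02  0.83 -1.28]
tool d mm [ 0.4 -0.5  1.2]
```

Call:
{"op": "step_arm", "data": {
  "moves": [
    {"rx":0,"ry":0,"rz":-4.6,"dx":0,"dy":0,"dz":0,"gripper":-1},
    {"rx":0,"ry":0,"rz":-4.6,"dx":0,"dy":0,"dz":0,"gripper":-1},
    {"rx":0,"ry":0,"rz":-4.6,"dx":0,"dy":0,"dz":0,"gripper":-1},
    {"rx":0,"ry":0,"rz":-4.6,"dx":0,"dy":0,"dz":0,"gripper":-1},
    {"rx":0,"ry":0,"rz":-4.6,"dx":0,"dy":0,"dz":0,"gripper":-1},
    {"rx":0,"ry":0,"rz":-4.6,"dx":0,"dy":0,"dz":0,"gripper":-1}
  ]
}}

```text
clock: 10.85
tcp_pos: [0.4416, -0.2246, 0.1854]
orientation: [3.062, 0.7, 0.0]
contact_force: [1.0, -1.8, -2.6]
grip_width: 0.0135
gripper_force: 61.0
```

```bash
python3 -c "
from h import *
st([.442,-.2235,.184])"
```

```text
10.85 p [ 0.4416 -0.2246  0.1854] yaw 25.7 zax [ 0.    -0.001 -1.   ] F [ 1.  -1.8 -2.6] M [-0.44 -0.03 -0.09] w 0.0135 j [ 0.47  0.27 -0.14  2.04  0.05  0.83 -0.83]
tool d mm [ 0.8 -0.8  1.4]
```

The moment about z of −0.09 N·m matches the keeper's friction, so the key is driving it.

Call:
{"op": "step_arm", "data": {
  "moves": [
    {"rx":0,"ry":0,"rz":-4.7,"dx":0,"dy":0,"dz":0,"gripper":-1},
    {"rx":0,"ry":0,"rz":-4.7,"dx":0,"dy":0,"dz":0,"gripper":-1},
    {"rx":0,"ry":0,"rz":-4.7,"dx":0,"dy":0,"dz":0,"gripper":-1},
    {"rx":0,"ry":0,"rz":-4.7,"dx":0,"dy":0,"dz":0,"gripper":-1},
    {"rx":0,"ry":0,"rz":-4.7,"dx":0,"dy":0,"dz":0,"gripper":-1},
    {"rx":0,"ry":0,"rz":-4.7,"dx":0,"dy":0,"dz":0,"gripper":-1},
    {"rx":0,"ry":0,"rz":-4.7,"dx":0,"dy":0,"dz":0,"gripper":-1},
    {"rx":0,"ry":0,"rz":-4.7,"dx":0,"dy":0,"dz":0,"gripper":-1},
    {"rx":0,"ry":0,"rz":-4.7,"dx":0,"dy":0,"dz":0,"gripper":-1},
    {"rx":0,"ry":0,"rz":-4.7,"dx":0,"dy":0,"dz":0,"gripper":-1},
    {"rx":0,"ry":0,"rz":-4.7,"dx":0,"dy":0,"dz":0,"gripper":-1},
    {"rx":0,"ry":0,"rz":-4.7,"dx":0,"dy":0,"dz":0,"gripper":-1},
    {"rx":0,"ry":0,"rz":-4.7,"dx":0,"dy":0,"dz":0,"gripper":-1},
    {"rx":0,"ry":0,"rz":-2,"dx":0,"dy":0,"dz":0,"gripper":-1},
    {"rx":0,"ry":0,"rz":0,"dx":0,"dy":0,"dz":0,"gripper":-1}
  ]
}}

```text
clock: 12.72
tcp_pos: [0.4426, -0.2255, 0.1856]
orientation: [2.245, 2.193, 0.001]
contact_force: [2.8, -4.1, -4.4]
grip_width: 0.0135
gripper_force: 60.4
```

```bash
python3 -c "
from h import *
st([.442,-.2235,.184])"
```

```text
12.72 p [ 0.4426 -0.2255  0.1856] yaw 88.7 zax [ 0.003 -0.002 -1.   ] F [ 2.8 -4.1 -4.4] M [-1.29 -0.96 -0.08] w 0.0135 j [ 0.63  0.29 -0.34  2.03  0.13  0.84  0.2 ]
tool d mm [ 1.9 -0.6  1.6]
```

Call:
{"op": "step_arm", "data": {
  "moves": [
    {"rx":0,"ry":0,"rz":3,"dx":0,"dy":0,"dz":0,"gripper":-1},
    {"rx":0,"ry":0,"rz":4,"dx":0,"dy":0,"dz":0,"gripper":-1},
    {"rx":0,"ry":0,"rz":0,"dx":0,"dy":0,"dz":0,"gripper":-1}
  ]
}}

```text
clock: 13.1
tcp_pos: [0.4423, -0.2244, 0.1857]
orientation: [2.374, 2.055, 0.001]
contact_force: [1.8, -1.9, -1.0]
grip_width: 0.013
gripper_force: 61.2
```

```bash
python3 -c "
from h import *
st([.442,-.2235,.184])"
```

```text
13.1 p [ 0.4423 -0.2244  0.1857] yaw 81.7 zax [ 0.002 -0.001 -1.   ] F [ 1.8 -1.9 -1. ] M [-0.52 -0.54  0.01] w 0.013 j [ 0.61  0.29 -0.32  2.03  0.12  0.84  0.09]
tool d mm [ 0.9 -0.4  1.7]
```

Call:
{"op": "step_arm", "data": {
  "moves": [
    {"rx":0,"ry":0,"rz":0,"dx":0,"dy":0,"dz":-4,"gripper":-1},
    {"rx":0,"ry":0,"rz":0,"dx":0,"dy":0,"dz":-8,"gripper":-1},
    {"rx":0,"ry":0,"rz":0,"dx":0,"dy":0,"dz":-12,"gripper":-1},
    {"rx":0,"ry":0,"rz":0,"dx":0,"dy":0,"dz":-20,"gripper":-1},
    {"rx":0,"ry":0,"rz":0,"dx":0,"dy":0,"dz":-10,"gripper":-1},
    {"rx":0,"ry":0,"rz":10.2,"dx":0,"dy":0,"dz":0,"gripper":-1},
    {"rx":0,"ry":0,"rz":10.2,"dx":0,"dy":0,"dz":0,"gripper":-1},
    {"rx":0,"ry":0,"rz":10.2,"dx":0,"dy":0,"dz":0,"gripper":-1},
    {"rx":0,"ry":0,"rz":10.2,"dx":0,"dy":0,"dz":0,"gripper":-1},
    {"rx":0,"ry":0,"rz":10.2,"dx":0,"dy":0,"dz":0,"gripper":-1},
    {"rx":0,"ry":0,"rz":10.2,"dx":0,"dy":0,"dz":0,"gripper":-1},
    {"rx":0,"ry":0,"rz":10.2,"dx":0,"dy":0,"dz":0,"gripper":-1},
    {"rx":0,"ry":0,"rz":10.2,"dx":0,"dy":0,"dz":0,"gripper":-1},
    {"rx":0,"ry":0,"rz":10.2,"dx":0,"dy":0,"dz":0,"gripper":-1},
    {"rx":0,"ry":0,"rz":10.2,"dx":0,"dy":0,"dz":0,"gripper":-1},
    {"rx":0,"ry":0,"rz":0,"dx":0,"dy":0,"dz":0,"gripper":-1}
  ]
}}

```text
clock: 15.1
tcp_pos: [0.4414, -0.2239, 0.2394]
orientation: [-3.093, 0.55, 0.001]
contact_force: [0.7, 0.1, 0.0]
grip_width: 0.0134
gripper_force: 61.2
```

```bash
python3 -c "
from h import *
st([.5492,.0391,.236])"
```

```text
15.1 p [ 0.4414 -0.2239  0.2394] yaw -20.2 zax [-0.  0. -1.] F [0.7 0.1 0. ] M [0.06 0.06 0.01] w 0.0134 j [ 0.42  0.2  -0.09  1.99  0.02  0.96 -1.6 ]
tool d mm [  10.6 -284.     3.4]
```

Call:
{"op": "step_arm", "data": {
  "moves": [
    {"rx":0,"ry":0,"rz":0,"dx":1.3,"dy":-35.5,"dz":0,"gripper":-1},
    {"rx":0,"ry":0,"rz":0,"dx":1.3,"dy":-35.5,"dz":0,"gripper":-1},
    {"rx":0,"ry":0,"rz":0,"dx":1.3,"dy":-35.5,"dz":0,"gripper":-1},
    {"rx":0,"ry":0,"rz":0,"dx":1.3,"dy":-35.5,"dz":0,"gripper":-1},
    {"rx":0,"ry":0,"rz":0,"dx":1.3,"dy":-35.5,"dz":0,"gripper":-1},
    {"rx":0,"ry":0,"rz":0,"dx":1.3,"dy":-35.5,"dz":0,"gripper":-1},
    {"rx":0,"ry":0,"rz":0,"dx":1.3,"dy":-35.5,"dz":0,"gripper":-1},
    {"rx":0,"ry":0,"rz":0,"dx":1.3,"dy":-35.5,"dz":0,"gripper":-1},
    {"rx":0,"ry":0,"rz":0,"dx":0,"dy":0,"dz":40,"gripper":-1},
    {"rx":0,"ry":0,"rz":0,"dx":0,"dy":0,"dz":45,"gripper":-1},
    {"rx":0,"ry":0,"rz":0,"dx":0,"dy":0,"dz":0,"gripper":-1},
    {"rx":0,"ry":0,"rz":0,"dx":0,"dy":0,"dz":0,"gripper":-1}
  ]
}}

```text
clock: 16.6
tcp_pos: [0.5506, 0.0388, 0.1557]
orientation: [-3.092, 0.551, -0.002]
contact_force: [0.5, -1.3, 0.4]
grip_width: 0.0136
gripper_force: 61.2
```

Run:
```python
from h import *
st([.5492,.0391,.105])
def avg(n): return np.mean([r.grab_frame(n).astype(float) for _ in range(6)],0)
def c(f,u,v,w,h): 
    p=255*(f[v:v+h,u:u+w]/255)**.5
    return cv2.resize(p.astype(np.uint8),(400,h*400//w),interpolation=cv2.INTER_CUBIC)
t=avg("top");s=avg("scene");np.savez("avg3.npz",t=t,s=s)
cv2.imwrite("pics/m.png",np.hstack([c(t,283,180,40,60),np.vstack([c(s,205,190,48,36),c(s,286,173,48,36)])]))
p=[.5492,.0391]
q=proj("scene",[[*p,.055],[*p,.036],[*p,.01]]);print((q-[205,190]+.5)*8.33)
```

```text
16.6 p [0.5506 0.0388 0.1557] yaw -20.2 zax [ 0.001  0.    -1.   ] F [ 0.5 -1.3  0.4] M [ 0.01 -0.01  0.01] w 0.0136 j [ 0.01  0.4  -0.24  1.93  0.13  0.82 -2.22]
tool d mm [-1.5  0.2 50.7]
[[191.69978809 274.00549443]
 [194.60593292 324.95129115]
 [198.49540566 393.13519104]]
```

View pics/m.png

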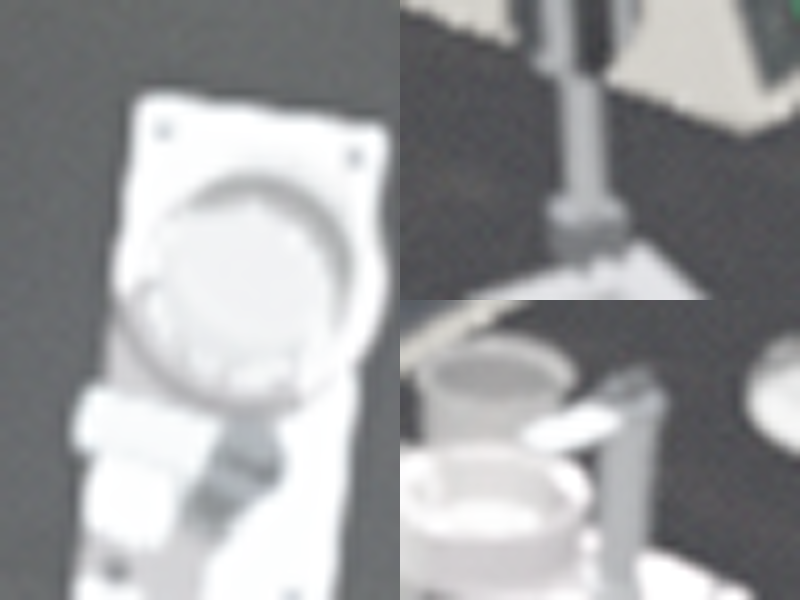

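The left half shows the keeper swung off the beaker and pointing left from about (245,465) to (75,420), roughly 83° open. Upper right shows the key hanging straight over its stand. Next I lower it in.

Call:
{"op": "step_arm", "data": {
  "moves": [
    {"rx":0,"ry":0,"rz":0,"dx":-1,"dy":0.2,"dz":10,"gripper":-1},
    {"rx":0,"ry":0,"rz":0,"dx":0,"dy":0,"dz":6,"gripper":-1},
    {"rx":0,"ry":0,"rz":0,"dx":0,"dy":0,"dz":6,"gripper":-1},
    {"rx":0,"ry":0,"rz":0,"dx":0,"dy":0,"dz":6,"gripper":-1},
    {"rx":0,"ry":0,"rz":0,"dx":0,"dy":0,"dz":6,"gripper":-1},
    {"rx":0,"ry":0,"rz":0,"dx":0,"dy":0,"dz":0,"gripper":-1}
  ]
}}

```text
clock: 17.95
tcp_pos: [0.5484, 0.0389, 0.1197]
orientation: [3.092, -0.553, -0.001]
contact_force: [-0.4, -0.9, -0.5]
grip_width: 0.0138
gripper_force: 61.2
```

```bash
python3 -c "
from h import *
st([.5492,.0391,.105])"
```

```text
17.95 p [0.5484 0.0389 0.1197] yaw -20.3 zax [-0.001 -0.    -1.   ] F [-0.4 -0.9 -0.5] M [-0.05 -0.01 -0.03] w 0.0138 j [-0.    0.45 -0.23  1.96  0.14  0.75 -2.24]
tool d mm [ 0.7 -0.5 14.7]
```

In the pocket with no contact. I'll lower the rest, 1 mm per row at the end.

Call:
{"op": "step_arm", "data": {
  "moves": [
    {"rx":0,"ry":0,"rz":0,"dx":0,"dy":0,"dz":6,"gripper":-1},
    {"rx":0,"ry":0,"rz":0,"dx":0,"dy":0,"dz":4,"gripper":-1},
    {"rx":0,"ry":0,"rz":0,"dx":0,"dy":0,"dz":2,"gripper":-1},
    {"rx":0,"ry":0,"rz":0,"dx":0,"dy":0,"dz":1,"gripper":-1},
    {"rx":0,"ry":0,"rz":0,"dx":0,"dy":0,"dz":1,"gripper":-1},
    {"rx":0,"ry":0,"rz":0,"dx":0,"dy":0,"dz":0,"gripper":-1}
  ]
}}

```text
clock: 18.7
tcp_pos: [0.5488, 0.0389, 0.1063]
orientation: [-3.093, 0.553, -0.0]
contact_force: [-0.2, 0.5, -1.0]
grip_width: 0.013
gripper_force: 61.2
```

```bash
python3 -c "
from h import *
st([.5492,.0391,.105])"
```

```text
18.7 p [0.5488 0.0389 0.1063] yaw -20.3 zax [ 0.  0. -1.] F [-0.2  0.5 -1. ] M [-0.02  0.04 -0.04] w 0.013 j [-0.01  0.47 -0.22  1.97  0.15  0.72 -2.25]
tool d mm [ 0.3 -0.3  1.3]
```

Call:
{"op": "step_arm", "data": {
  "moves": [
    {"rx":0,"ry":0,"rz":0,"dx":0,"dy":0,"dz":0.7,"gripper":-1},
    {"rx":0,"ry":0,"rz":0,"dx":0,"dy":0,"dz":0.5,"gripper":-1},
    {"rx":0,"ry":0,"rz":0,"dx":0,"dy":0,"dz":0,"gripper":-1},
    {"rx":0,"ry":0,"rz":0,"dx":0,"dy":0,"dz":0,"gripper":-0.4},
    {"rx":0,"ry":0,"rz":0,"dx":0,"dy":0,"dz":0,"gripper":0},
    {"rx":0,"ry":0,"rz":0,"dx":0,"dy":0,"dz":0,"gripper":1},
    {"rx":0,"ry":0,"rz":0,"dx":0,"dy":0,"dz":0,"gripper":1},
    {"rx":0,"ry":0,"rz":0,"dx":0,"dy":0,"dz":0,"gripper":1},
    {"rx":0,"ry":0,"rz":0,"dx":0,"dy":0,"dz":0,"gripper":1},
    {"rx":0,"ry":0,"rz":0,"dx":0,"dy":0,"dz":-15,"gripper":1},
    {"rx":0,"ry":0,"rz":0,"dx":0,"dy":0,"dz":-35,"gripper":1},
    {"rx":0,"ry":0,"rz":0,"dx":0,"dy":0,"dz":-45,"gripper":1},
    {"rx":0,"ry":0,"rz":0,"dx":0,"dy":0,"dz":-40,"gripper":1},
    {"rx":0,"ry":0,"rz":0,"dx":0,"dy":0,"dz":0,"gripper":1}
  ]
}}

```text
clock: 20.45
tcp_pos: [0.5509, 0.0394, 0.2447]
orientation: [-3.09, 0.553, -0.012]
contact_force: [-0.3, -1.0, -0.0]
grip_width: 0.0852
gripper_force: 0.0
```

Run:
```python
from h import *
st()
d=np.load("avg3.npz")
# beaker base/cup centre clicks in m.png left (10x of top crop at 283,180)
T=lambda x,y:(283+(x+.5)/10-.5,180+(y+.5)/10-.5)
print("cup rim",ray("top",T(250,275),.03),"plate axis 62mm from screw",.442+.062*np.cos(-.166),-.2238+.062*np.sin(-.166))
S=lambda x,y:(286+(x-400+.5)/8.333-.5,173+(y-300+.5)/8.333-.5)
for x in(418,497,575): print("lip",x,ray("scene",S(x,372),.079))
for rr,z in((.028,.079),(.025,.072),(.03,.03)):
    P=[[.5032+rr*np.cos(a),-.2342+rr*np.sin(a),z] for a in np.linspace(0,6.283,13)]
    q=proj("scene",P); x=(q[:,0]-286+.5)*8.333+400;y=(q[:,1]-173+.5)*8.333+300
    w=proj("top",P); X=(w[:,0]-283+.5)*10;Y=(w[:,1]-180+.5)*10
    print("pred",z,x.min().round(),x.max().round(),y.min().round(),y.max().round(),"top",X.min().round(),X.max().round(),Y.min().round(),Y.max().round())
f=r.grab_frame("top").astype(float); s=r.grab_frame("scene").astype(float)
def c(f,u,v,w,h): 
    p=255*(f[v:v+h,u:u+w]/255)**.5
    return cv2.resize(p.astype(np.uint8),(400,h*400//w),interpolation=cv2.INTER_CUBIC)
cv2.imwrite("pics/n.png",np.hstack([c(s,205,195,50,60),c(s,282,160,50,60)]))
```

```text
20.45 p [0.5509 0.0394 0.2447] yaw -20.3 zax [ 0.008  0.001 -1.   ] F [-0.3 -1.  -0. ] M [ 0.03 -0.02 -0.03] w 0.0852 j [ 0.02  0.29 -0.25  1.85  0.09  1.   -2.19]
cup rim [ 0.50287594 -0.23399847  0.03      ] plate axis 62mm from screw 0.503147723809683 -0.23404479735742648
lip 418 [ 0.5272589  -0.21928259  0.079     ]
lip 497 [ 0.50364712 -0.23597516  0.079     ]
lip 575 [ 0.48036291 -0.25243614  0.079     ]
pred 0.079 419.0 573.0 342.0 408.0 top 170.0 378.0 139.0 343.0
pred 0.072 427.0 564.0 363.0 422.0 top 178.0 363.0 155.0 336.0
pred 0.03 410.0 571.0 456.0 531.0 top 144.0 358.0 170.0 380.0
```

View pics/n.png

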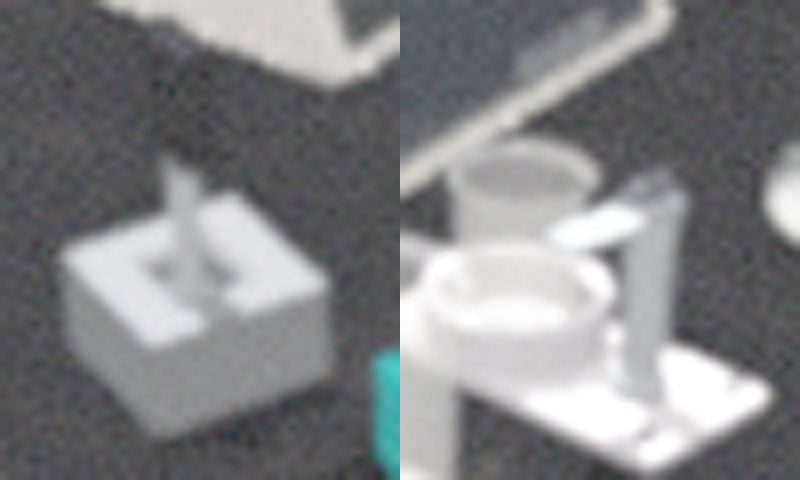

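The left half shows the key standing upright in the pocket. In the right half the lip ellipse fits a beaker at (0.503,−0.234) to within 1 mm. Next I go over the beaker, with the fingers closing along the holder's y.

Call:
{"op": "step_arm", "data": {
  "moves": [
    {"rx":0,"ry":0,"rz":-5.4,"dx":0,"dy":0,"dz":0,"gripper":1},
    {"rx":0,"ry":0,"rz":-5.4,"dx":0,"dy":0,"dz":0,"gripper":1},
    {"rx":0,"ry":0,"rz":0,"dx":0,"dy":34.7,"dz":0,"gripper":1},
    {"rx":0,"ry":0,"rz":0,"dx":0,"dy":34.7,"dz":0,"gripper":1},
    {"rx":0,"ry":0,"rz":0,"dx":0,"dy":34.7,"dz":0,"gripper":1},
    {"rx":0,"ry":0,"rz":0,"dx":0,"dy":34.7,"dz":0,"gripper":1},
    {"rx":0,"ry":0,"rz":0,"dx":0,"dy":34.7,"dz":0,"gripper":1},
    {"rx":0,"ry":0,"rz":0,"dx":0,"dy":34.7,"dz":0,"gripper":1},
    {"rx":0,"ry":0,"rz":0,"dx":0,"dy":34.7,"dz":0,"gripper":1},
    {"rx":0,"ry":0,"rz":0,"dx":-1.7,"dy":34.7,"dz":0,"gripper":1},
    {"rx":0,"ry":0,"rz":0,"dx":0,"dy":0,"dz":35,"gripper":1},
    {"rx":0,"ry":0,"rz":0,"dx":0,"dy":0,"dz":35,"gripper":1},
    {"rx":0,"ry":0,"rz":0,"dx":0,"dy":0,"dz":20,"gripper":1},
    {"rx":0,"ry":0,"rz":0,"dx":0,"dy":0,"dz":0,"gripper":1},
    {"rx":0,"ry":0,"rz":0,"dx":0,"dy":0,"dz":0,"gripper":1}
  ],
  "grip_force": 25
}}

```text
clock: 22.42
tcp_pos: [0.5015, -0.2346, 0.1504]
orientation: [-3.131, 0.259, 0.0]
contact_force: [1.1, -0.4, -0.5]
grip_width: 0.0855
gripper_force: 0.0
```

```bash
python3 -c "
from h import *
st([.5033,-.2345,.060])"
```

```text
22.43 p [ 0.5015 -0.2346  0.1504] yaw -9.5 zax [-0.  0. -1.] F [ 1.1 -0.4 -0.5] M [-0.07 -0.04 -0.04] w 0.0855 j [ 0.44  0.41 -0.14  1.93  0.08  0.81 -1.48]
tool d mm [ 1.7 -0.4 90.4]
```

Call:
{"op": "step_arm", "data": {
  "moves": [
    {"rx":0,"ry":0,"rz":0,"dx":1.7,"dy":0,"dz":30,"gripper":1},
    {"rx":0,"ry":0,"rz":0,"dx":0,"dy":0,"dz":30,"gripper":1},
    {"rx":0,"ry":0,"rz":0,"dx":0,"dy":0,"dz":20,"gripper":1},
    {"rx":0,"ry":0,"rz":0,"dx":0,"dy":0,"dz":10,"gripper":1},
    {"rx":0,"ry":0,"rz":0,"dx":0,"dy":0,"dz":0,"gripper":1},
    {"rx":0,"ry":0,"rz":0,"dx":0,"dy":0,"dz":0,"gripper":1},
    {"rx":0,"ry":0,"rz":0,"dx":0,"dy":0,"dz":0,"gripper":0.5},
    {"rx":0,"ry":0,"rz":0,"dx":0,"dy":0,"dz":0,"gripper":0.3},
    {"rx":0,"ry":0,"rz":0,"dx":0,"dy":0,"dz":0,"gripper":0.2},
    {"rx":0,"ry":0,"rz":0,"dx":0,"dy":0,"dz":0,"gripper":-1},
    {"rx":0,"ry":0,"rz":0,"dx":0,"dy":0,"dz":0,"gripper":-1},
    {"rx":0,"ry":0,"rz":0,"dx":0,"dy":0,"dz":0,"gripper":-1},
    {"rx":0,"ry":0,"rz":0,"dx":0,"dy":0,"dz":0,"gripper":-1},
    {"rx":0,"ry":0,"rz":0,"dx":0,"dy":0,"dz":0,"gripper":-1}
  ]
}}

```text
clock: 24.18
tcp_pos: [0.5037, -0.235, 0.061]
orientation: [3.131, -0.259, 0.002]
contact_force: [-1.2, 0.3, 5.1]
grip_width: 0.0533
gripper_force: 25.1
```

```bash
python3 -c "
from h import *
st([.5033,-.2345,.060])"
```

```text
24.18 p [ 0.5037 -0.235   0.061 ] yaw -9.5 zax [ 0.001 -0.    -1.   ] F [-1.2  0.3  5.1] M [ 0.08  0.23 -0.06] w 0.0533 j [ 0.42  0.54 -0.12  1.98  0.11  0.63 -1.51]
tool d mm [-0.4 -0.4  1. ]
```

The width of 53.3 mm with an upward push of 5 N means the pads catch on the lip. I'll open, go 4 mm lower and close again.

Call:
{"op": "step_arm", "data": {
  "moves": [
    {"rx":0,"ry":0,"rz":0,"dx":0,"dy":0,"dz":0,"gripper":0.6},
    {"rx":0,"ry":0,"rz":0,"dx":0,"dy":0,"dz":0,"gripper":0.6},
    {"rx":0,"ry":0,"rz":0,"dx":0,"dy":0,"dz":0,"gripper":0.6},
    {"rx":0,"ry":0,"rz":0,"dx":0,"dy":0,"dz":2.5,"gripper":0.6},
    {"rx":0,"ry":0,"rz":0,"dx":0,"dy":0,"dz":2,"gripper":0.6},
    {"rx":0,"ry":0,"rz":0,"dx":0,"dy":0,"dz":0,"gripper":0.6},
    {"rx":0,"ry":0,"rz":0,"dx":0,"dy":0,"dz":0,"gripper":0.3},
    {"rx":0,"ry":0,"rz":0,"dx":0,"dy":0,"dz":0,"gripper":-1},
    {"rx":0,"ry":0,"rz":0,"dx":0,"dy":0,"dz":0,"gripper":-1},
    {"rx":0,"ry":0,"rz":0,"dx":0,"dy":0,"dz":0,"gripper":-1},
    {"rx":0,"ry":0,"rz":0,"dx":0,"dy":0,"dz":0,"gripper":-1},
    {"rx":0,"ry":0,"rz":0,"dx":0,"dy":0,"dz":0,"gripper":-1}
  ]
}}

```text
clock: 25.68
tcp_pos: [0.5033, -0.235, 0.0558]
orientation: [3.131, -0.259, 0.001]
contact_force: [-0.5, 1.1, 5.4]
grip_width: 0.0502
gripper_force: 25.3
```

```bash
python3 -c "
from h import *
st([.5033,-.2345,.060])"
```

```text
25.68 p [ 0.5033 -0.235   0.0558] yaw -9.5 zax [ 0. -0. -1.] F [-0.5  1.1  5.4] M [ 0.11  0.07 -0.07] w 0.0502 j [ 0.42  0.55 -0.12  1.98  0.11  0.62 -1.51]
tool d mm [-0.1 -0.5 -4.2]
```

Width 50.2 mm, so it's gripping the wall. I'll draw it straight up.

Call:
{"op": "step_arm", "data": {
  "moves": [
    {"rx":0,"ry":0,"rz":0,"dx":0,"dy":0,"dz":-5,"gripper":-1},
    {"rx":0,"ry":0,"rz":0,"dx":0,"dy":0,"dz":-10,"gripper":-1},
    {"rx":0,"ry":0,"rz":0,"dx":0,"dy":0,"dz":-15,"gripper":-1},
    {"rx":0,"ry":0,"rz":0,"dx":0,"dy":0,"dz":-25,"gripper":-1},
    {"rx":0,"ry":0,"rz":0,"dx":0,"dy":0,"dz":-30,"gripper":-1},
    {"rx":0,"ry":0,"rz":0,"dx":0,"dy":0,"dz":-30,"gripper":-1},
    {"rx":0,"ry":0,"rz":0,"dx":0,"dy":0,"dz":-30,"gripper":-1},
    {"rx":0,"ry":0,"rz":0,"dx":0,"dy":0,"dz":-30,"gripper":-1},
    {"rx":0,"ry":0,"rz":0,"dx":0,"dy":0,"dz":-30,"gripper":-1},
    {"rx":0,"ry":0,"rz":0,"dx":0,"dy":0,"dz":-30,"gripper":-1},
    {"rx":0,"ry":0,"rz":0,"dx":0,"dy":0,"dz":-30,"gripper":-1},
    {"rx":0,"ry":0,"rz":0,"dx":0,"dy":0,"dz":-30,"gripper":-1},
    {"rx":0,"ry":0,"rz":0,"dx":0,"dy":0,"dz":-15,"gripper":-1},
    {"rx":0,"ry":0,"rz":0,"dx":0,"dy":0,"dz":0,"gripper":-1}
  ]
}}

```text
clock: 27.42
tcp_pos: [0.5033, -0.2349, 0.3667]
orientation: [3.13, -0.259, 0.003]
contact_force: [-0.1, 0.1, -0.9]
grip_width: 0.05
gripper_force: 26.2
```

```bash
python3 -c "
from h import *
st()"
```

```text
27.43 p [ 0.5033 -0.2349  0.3667] yaw -9.5 zax [ 0.002 -0.001 -1.   ] F [-0.1  0.1 -0.9] M [-0.03 -0.03 -0.02] w 0.05 j [ 0.45  0.2  -0.14  1.69  0.03  1.25 -1.44]
```

Call:
{"op": "step_arm", "data": {
  "moves": [
    {"rx":-5,"ry":0,"rz":0,"dx":0,"dy":0,"dz":0,"gripper":-1},
    {"rx":-7,"ry":0,"rz":0,"dx":0,"dy":0,"dz":0,"gripper":-1},
    {"rx":-8,"ry":0,"rz":0,"dx":0,"dy":0,"dz":0,"gripper":-1},
    {"rx":0,"ry":0,"rz":0,"dx":0,"dy":0,"dz":0,"gripper":-1}
  ]
}}

```text
clock: 27.92
tcp_pos: [0.5032, -0.2319, 0.3635]
orientation: [2.787, -0.222, -0.044]
contact_force: [0.6, -0.2, -1.3]
grip_width: 0.0501
gripper_force: 26.4
```

```bash
python3 -c "
from h import *
st()"
```

```text
27.93 p [ 0.5032 -0.2319  0.3635] yaw -9.1 zax [-0.058 -0.335 -0.94 ] F [ 0.6 -0.2 -1.3] M [ 0.46 -0.03  0.01] w 0.0501 j [ 0.27  0.18 -0.17  1.76  0.4   1.25 -1.76]
```

Call:
{"op": "step_arm", "data": {
  "moves": [
    {"rx":-7,"ry":0,"rz":0,"dx":0,"dy":0,"dz":0,"gripper":-1},
    {"rx":-7,"ry":0,"rz":0,"dx":0,"dy":0,"dz":0,"gripper":-1},
    {"rx":-7,"ry":0,"rz":0,"dx":0,"dy":0,"dz":0,"gripper":-1},
    {"rx":-7,"ry":0,"rz":0,"dx":0,"dy":0,"dz":0,"gripper":-1},
    {"rx":-7,"ry":0,"rz":0,"dx":0,"dy":0,"dz":0,"gripper":-1},
    {"rx":0,"ry":0,"rz":0,"dx":0,"dy":0,"dz":0,"gripper":-1}
  ]
}}

```text
clock: 28.68
tcp_pos: [0.5023, -0.2346, 0.3631]
orientation: [2.179, -0.177, -0.101]
contact_force: [0.0, 0.1, -0.6]
grip_width: 0.0504
gripper_force: 26.5
```

```bash
python3 -c "
from h import *
st()"
```

```text
28.68 p [ 0.5023 -0.2346  0.3631] yaw -9.5 zax [-0.138 -0.806 -0.576] F [ 0.   0.1 -0.6] M [ 0.95 -0.15 -0.06] w 0.0504 j [ 0.01  0.29 -0.18  1.88  0.94  1.49 -2.25]
```

Call:
{"op": "step_arm", "data": {
  "moves": [
    {"rx":-6,"ry":0,"rz":0,"dx":0,"dy":0,"dz":0,"gripper":-1},
    {"rx":-6,"ry":0,"rz":0,"dx":0,"dy":0,"dz":0,"gripper":-1},
    {"rx":-6,"ry":0,"rz":0,"dx":0,"dy":0,"dz":0,"gripper":-1},
    {"rx":-6,"ry":0,"rz":0,"dx":0,"dy":0,"dz":0,"gripper":-1},
    {"rx":-6,"ry":0,"rz":0,"dx":0,"dy":0,"dz":0,"gripper":-1},
    {"rx":-5,"ry":0,"rz":0,"dx":0,"dy":0,"dz":0,"gripper":-1},
    {"rx":0,"ry":0,"rz":0,"dx":0,"dy":0,"dz":0,"gripper":-1},
    {"rx":0,"ry":0,"rz":0,"dx":0,"dy":0,"dz":0,"gripper":-1}
  ]
}}

```text
clock: 29.68
tcp_pos: [0.5027, -0.2359, 0.366]
orientation: [1.57, -0.133, -0.132]
contact_force: [-1.3, 0.5, -0.4]
grip_width: 0.0501
gripper_force: 26.5
```

Run:
```python
from h import *
st()
t=r.grab_frame("top");s=r.grab_frame("scene")
c=lambda f,u,v,w,h:cv2.resize(f[v:v+h,u:u+w],(400,h*400//w),interpolation=cv2.INTER_CUBIC)
cv2.imwrite("pics/z.png",np.hstack([c(t,180,120,160,160),c(s,180,60,180,180)]))
```

```text
29.68 p [ 0.5027 -0.2359  0.366 ] yaw -9.7 zax [-0.168 -0.986 -0.003] F [-1.3  0.5 -0.4] M [ 1.16 -0.18 -0.06] w 0.0501 j [-0.16  0.54 -0.09  1.97  1.26  1.83 -2.57]
```

View pics/z.png

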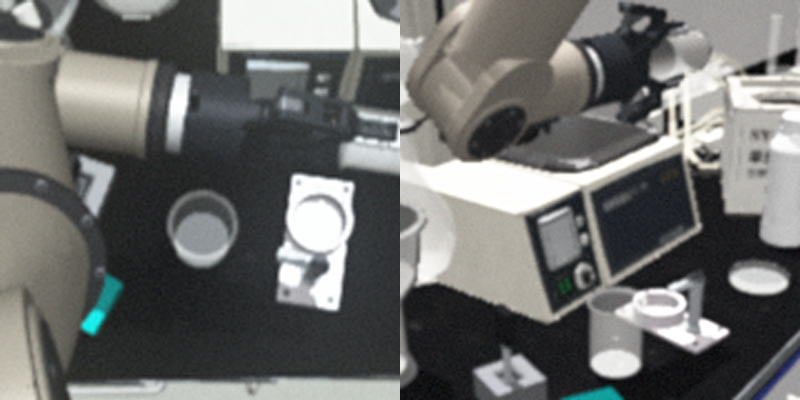

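The beaker lies level in the gripper at scene crop (680,50). The cup is empty with the keeper off to the side, and the key stands upright at (510,370) in its stand. Tool z is level to within 0.2° at a height of 0.366 m. I'm handing in.

```bash
python3 -c "
from bench import r
print(r.hand_in())"
```

```text
the job is handed in; nothing more can be done
None
```

The job is handed in at about 30 s of the 72 s: the keeper is turned about 83° off the beaker, the key stands back in its grey stand, and the arm holds the beaker on its side, level, with its axis about 37 cm above the worktop. I have had no verdict from the judge.

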